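# Fetch the sample vial from the lidded box and stand it on the balance

### The arm

A 6-joint arm with a two-finger parallel gripper is mounted at the origin on the work surface. World frame = base frame: x ahead of the robot, y to its left, z up, the work surface at z = 0. Lengths are in mm, angles in rad, forces in N, time in s.
With the tool pointing down it reaches from about 275 to 825 mm from the base axis. Payload 4.9 kg.
Tool frame: the origin (TCP) lies at the very end of the fingers, on their centre line; the grasp point (between the pads) lies 19 mm behind it; z points along the fingers, y is the line along which they close (so a half turn about z gives the same grasp; the last joint's range is limited). The gripper opens to 85 mm and grips with 20 to 120 N. Pads are 22 mm wide; open, the fingers measure 114 mm over their backs; the gripper's body (76 mm by 85 mm) begins 54 mm behind the grasp point. The pads swing forward as they close: fully open they stand 13 mm farther back than shut.
Start: joints at [-1.409, 0.326, -0.193, 1.052, 0, 1.437], TCP at [160.34, -526.127, 231.281] pointing down, gripper open.
Joint ranges: [-2.65, 2.65], [-0.97, 1.79], [-1.3, 1.35], [-1.93, 2.1], [-1.47, 1.37], [-3.14, 3.14]. Speed limits (rad/s): [2.57, 2.57, 3.14, 3.14, 3.14, 3.14].

### API

Orientations are given as [roll, pitch, yaw] about the fixed x, y, z axes, in that order (R = Rz(yaw) Ry(pitch) Rx(roll)).
In Python, from bench import bot, solve_ik, imaging gives the robot as it stands. Calls block until the motion is done:
- bot.move_ptp(position, orientation): joint-space move of the TCP to a pose.
- bot.movel(position, rot=None, max_speed=150, threshold=None): straight line of the TCP; rot=None keeps the orientation; max_speed is the mean speed in mm/s. With threshold (N) it stops when the force on the tool has changed by that much, and returns True; else False.
- bot.move_j(angles): joint-space move.
- bot.grip(opening, effort=None): opening from 0.0 (shut) to 1.0 (fully open); effort is the grip in N (None keeps the last); returns when the fingers have stopped.
- bot.dwell(seconds).
- solve_ik(position, orientation): joint angles nearest the present ones, or None.
- bot.get_state(): the state.
- imaging.capture(name): name is "side" or "top" or "wrist"; returns the picture (480x640x3 uint8, blue, green, red); there is no depth.
- imaging.camera_model(name): a dict with "K" (3x3 intrinsics, pixels), "position" and "rotation" of the camera in the world. Camera axes: x right, y up, looking along -z (the intrinsics and any distortion apply to the point x, -y, -z); pixel columns grow to the right and rows downward; lengths in mm; the calibration is good to about 2 mm. A picture is of the moment at which its call begins: read the wrist's pose just before it. camera_model takes no time and is no camera call; for the wrist camera it gives the pose at the moment of the call.
A pose or a line that the arm cannot do raises bot.IKError and nothing moves.
- bot.sign_off(): hands the job in; it is judged then, once.
The state is a dict: "t": time; "qpos": joint angles; "joint_velocities": joint speeds; "effort": joint torques, N m; "tcp_pos": TCP position; "orientation": TCP orientation; "contact_force": force on the tool from outside, world axes, zero at the start; "wrist_torque": the same for the moment, N m; "opening": opening from 0.0 (shut) to 1.0 (fully open); "gripper_force": force on a finger pad.
Only numpy, scipy, OpenCV 4.12 (cv2) and the standard library are available. Lean on these libraries where they do the work, as an engineer would, in place of code of your own. Each camera call takes 0.05 s, during which the arm holds its last target. There are 200 camera calls.

### The job

Lift the lid off the grey sample box by its handle and lay it flat, right way up, in the middle of the black rubber mat, and let go of it. Then take the tall slender vial out of the box (not the squat jar beside it) and, keeping it upright, stand it gently in the middle of the balance's round weighing pan.

Things in the scene. Friction and masses are not known exactly. Their poses are not given: they have to be found in the camera images.
- lid_handle (a point): Grip point of the sample box's loose lid: on its handle, a black upright bar 16 mm thick along x (pinch it across x), 70 mm along y, 38 mm tall; the point lies 24 mm above the lid's grey top (138 x 198 mm) and 63 mm above its foot. The lid is hollow, 39 mm high, 0.25 kg. It starts on the box, centred, same axes, its 8 mm lip inside the rim: lift it 40 mm straight up. z is up.
- vial_center (a point): Centre (half-way up) of the tall vial: glass, aluminium cap, 23 mm across, 75 mm tall, 35 g, axis z up. Stands in the fixed grey box (130 x 190 mm, 60 mm high, 4 mm walls, floor 5 mm up) near either end along the lid's y, 25 mm or more clear all round. Not wanted: the squat jar, 36 mm across, 42 mm tall, near the other end, and the twin vials in the white rack behind.
- mat_center (a point): Centre of the upper face of the black rubber mat for the lid, 180 x 240 mm (x by y), 3 mm thick, fixed flat on the bench to the left or right of the box. z is up.
- pan_center (a point): Centre of the upper face of the balance's round steel weighing pan, 110 mm across, rigid, 70 mm above the bench. The balance is a fixed white case 240 x 190 mm (x by y), 56 mm high, its middle 30 mm from the pan's centre along -x; it stands on the other side of the box from the mat. z is up.
Things that resemble listed ones, but are neither listed nor needed, are in the scene too. Leave any orange look-alike of the part that bears lid_handle alone.

How it is judged (in metres and radians):
On the way, in this order (a step that is already met when the one before it is completed fails the run):
1. the lid lies flat on the mat, let go, and the vial is still in the box (horizontal distance between lid_handle and mat_center below 0.05 m and z of lid_handle in the frame of mat_center below 0.068 m and angle between lid_handle's own z axis and vertical below 0.1 rad and contact force between the fingers and lid below 0.1 N and height (world z) of vial_center below 0.06 m), for 0.2 s.
2. the vial is lifted clear of the box (height (world z) of vial_center above 0.1 m), for 0.1 s.
At the end, for the whole second after the job is handed in: The tall vial stands upright (within 7 degrees) and at rest on the weighing pan, its axis within 30 mm of the pan's centre, and the lid lies flat (within 6 degrees), handle up and at rest on the mat, its centre within 50 mm of the mat's centre (horizontal distance between vial_center and pan_center below 0.03 m and z of vial_center in the frame of pan_center between 0.033 and 0.042 m and angle between vial_center's own z axis and vertical below 0.12 rad and linear speed of each of vial, lid below 0.02 m/s and horizontal distance between lid_handle and mat_center below 0.05 m and z of lid_handle in the frame of mat_center below 0.068 m and angle between lid_handle's own z axis and vertical below 0.1 rad); the robot touches nothing.
It fails at once if the vial is tipped by more than 40 degrees (angle between vial_center's own z axis and vertical above 0.7 rad).
It fails at once if the vial is dropped or banged on the pan (faster than 0.5 m/s within 15 mm of it) (horizontal distance between vial_center and pan_center below 0.06 m and z of vial_center in the frame of pan_center below 0.0525 m and linear speed of vial above 0.5 m/s).
It also fails if it takes over 48 s, if anything falls off the work surface, if the arm or the gripper's body presses on something with over 40 N, if the wrist force passes 120 N, or if a joint passes its speed limit or range.

## Working session

There is one attempt and no reset: what is moved stays moved. The work goes in short steps, each a Python script; the robot and the scene stay as the last script left them, time stands still between calls to the robot, and variables do not carry over. Pictures are saved under pics/ and viewed, at most 10 in all, crops included, and the job is handed in when it is done.

```bash
mkdir -p pics
python3 - <<'E'
from bench import bot, imaging
import cv2, numpy as np
for n in ("top","side"):
    cv2.imwrite(f"pics/{n}0.png", imaging.capture(n)); m=imaging.camera_model(n)
    print(n,{k:np.round(v,3).tolist() if not isinstance(v,str) else v for k,v in m.items()})
print(bot.get_state()["orientation"])
E
```

```text
top {'K': [[536.294, 0.0, 312.484], [0.0, 536.294, 241.088], [0.0, 0.0, 1.0]], 'position': [289.894, 102.445, 1346.81], 'rotation': [0.078, -0.004, -1.558]}
side {'K': [[543.653, 0.0, 318.817], [0.0, 543.653, 238.644], [0.0, 0.0, 1.0]], 'position': [-294.49, 976.313, 1049.411], 'rotation': [0.861, 0.017, -2.503]}
[-3.14000626e+00 -2.11989024e-04  2.95789722e-01]
```

View pics/top0.png

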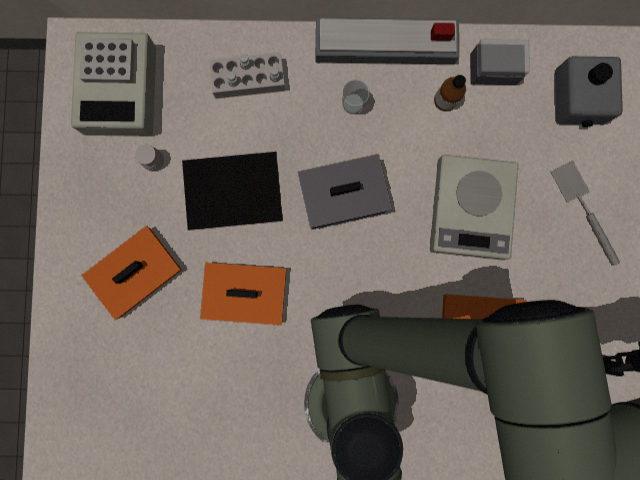

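View pics/side0.png

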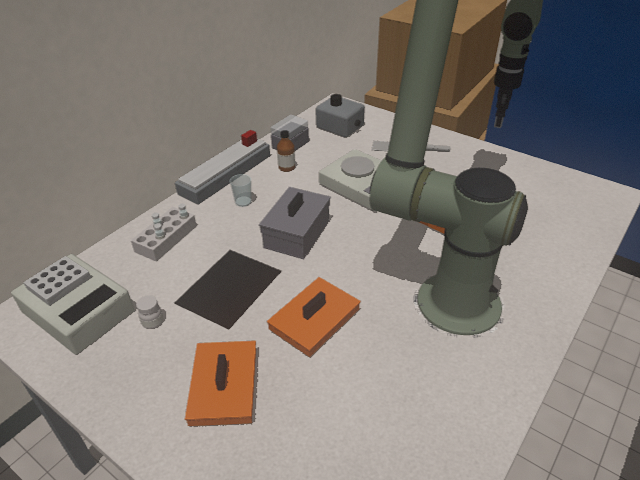

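The top view shows the grey lid with its handle at (346,189), the mat at (233,190) and the pan at (480,194). Two orange lids, at (130,272) and (243,293), are decoys, and a third orange one is partly hidden near (483,305). The grey lid sits on the box between the mat and the balance, so it is the one meant. I'll measure it now.

```bash
cat > h.py <<'E'
import cv2, numpy as np
from scipy.spatial.transform import Rotation as R
from bench import bot, imaging, solve_ik
def ray(m,px):
    rot=np.array(m["rotation"]); Rm=rot if rot.shape==(3,3) else R.from_euler("xyz",rot).as_matrix()
    px=np.atleast_2d(np.asarray(px,float)); K=np.array(m["K"])
    d=np.c_[(px[:,0]-K[0,2])/K[0,0],-(px[:,1]-K[1,2])/K[1,1],-np.ones(len(px))]
    return np.array(m["position"]), d@Rm.T
def toplane(m,px,z):
    p,d=ray(m,px); return p+d*((z-p[2])/d[:,2])[:,None]
def proj(m,P):
    Rm=R.from_euler("xyz",m["rotation"]).as_matrix(); c=(np.atleast_2d(P)-m["position"])@Rm; K=np.array(m["K"])
    return np.c_[K[0,2]+K[0,0]*c[:,0]/-c[:,2], K[1,2]-K[1,1]*c[:,1]/-c[:,2]]
def rect(m,mask,z):
    c=max(cv2.findContours(mask.astype(np.uint8),cv2.RETR_EXTERNAL,cv2.CHAIN_APPROX_NONE)[0],key=cv2.contourArea)
    w=toplane(m,c[:,0,:],z)[:,:2]
    return w,cv2.minAreaRect(cv2.convexHull(w.astype(np.float32)))
E
python3 - <<'E'
from h import *
im=cv2.imread("pics/top0.png"); m=imaging.camera_model("top"); g=im.max(2)
def win(mask,a,b,c,d):
    o=np.zeros_like(mask); o[c:d,a:b]=mask[c:d,a:b]; return o
print("mat",rect(m,win(g<30,175,292,145,235),3)[1])
lid=g.astype(int); print(im[175,330],im[205,370],im[190,480],im[165,480],im[220,330])
k=win((g<125)&(g>60),295,400,145,240); print("lid",rect(m,k,91)[1])
print("handle",rect(m,win(g<40,325,370,178,200),115)[1])
p=im[150:225,440:525]; s=g[150:225,440:525]
pan=win((g<170)&(im[:,:,2]>60),455,505,170,218); print("pan",rect(m,pan,70)[1], cv2.minEnclosingCircle(rect(m,pan,70)[0].astype(np.float32)))
print("pt", toplane(m,[[346,188]],115), toplane(m,[[480,194]],70))
big=cv2.resize(im[145:245,170:530],None,fx=2.2,fy=2.2,interpolation=cv2.INTER_CUBIC); cv2.imwrite("pics/crop1.png",big)
E
```

```text
mat ((521.96337890625, 304.65643310546875), (177.19090270996094, 237.97914123535156), 6.374991416931152)
[75 73 78] [77 75 78] [ 99 103 108] [119 133 135] [78 75 79]
lid ((507.6037902832031, 20.29254913330078), (146.7620086669922, 207.85060119628906), 13.374640464782715)
handle ((511.18634033203125, 22.579608917236328), (19.974037170410156, 76.94788360595703), 12.970331192016602)
pan ((510.7307434082031, -301.9433288574219), (114.3348617553711, 120.9717025756836), 0.7620299458503723) ((510.73077392578125, -301.9433288574219), 83.22662353515625)
pt [[511.46961379  22.78186954 115.        ]] [[ 509.31926134 -302.91656246   70.        ]]
```

View pics/crop1.png

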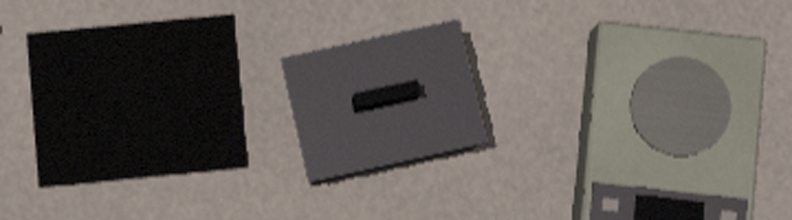

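The crop confirms it: the grey lid with its black handle sits between the mat and the balance. I'm moving to grasp it now.

Run:
```python
from h import *
yaw=np.radians(13.2+90); o=[np.pi,0,yaw]; x,y=511.2,22.6
bot.move_ptp([x,y,190],o)
bot.movel([x,y,99],max_speed=120,threshold=15)
bot.grip(0,effort=50); s=bot.get_state(); print(s["t"],s["tcp_pos"],s["opening"],s["gripper_force"])
bot.movel([x,y,165],max_speed=100); s=bot.get_state(); print(s["t"],s["opening"],s["contact_force"],s["wrist_torque"])
m=imaging.camera_model("wrist");cv2.imwrite("pics/w1.png",imaging.capture("wrist")); cv2.imwrite("pics/s1.png",imaging.capture("side"))
```

```text
3.9667 [511.97937549  22.61718398  99.52826242] 0.18254631867745494 49.46156680583954
4.775 0.17606002569691293 [ 0.20109263 -0.86775188 -2.4732705 ] [ 0.00958265 -0.00875711 -0.03597037]
```

View pics/s1.png

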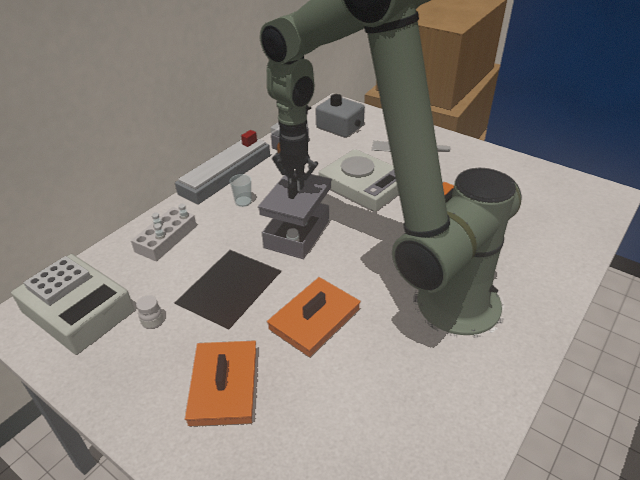

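The lid hangs level from the gripper at (295,195), and the open box shows below it. Next I place the lid on the mat.

Run:
```python
from h import *
o=[np.pi,0,np.radians(96.4)]; x,y=521.5,304.6
p=bot.get_state()["tcp_pos"]; bot.movel([p[0],p[1],190],max_speed=100)
bot.movel([x,y,190],rot=o,max_speed=150)
bot.movel([x,y,60],max_speed=120,threshold=15)
print(bot.movel([x,y,44],max_speed=25,threshold=5), bot.get_state()["tcp_pos"])
bot.grip(0.6); bot.movel([x,y,190],max_speed=150)
bot.dwell(0.1); print(bot.get_state()["t"])
bot.movel([400,250,260],max_speed=250)
im=imaging.capture("top"); cv2.imwrite("pics/t2.png",im)
cv2.imwrite("pics/t2c.png",cv2.resize(im[130:250,170:410],None,fx=3.2,fy=3.2,interpolation=cv2.INTER_CUBIC)); print(bot.get_state()["t"])
```

```text
True [521.83419768 304.73362364  50.5137256 ]
10.6167
11.4167
```

View pics/t2c.png

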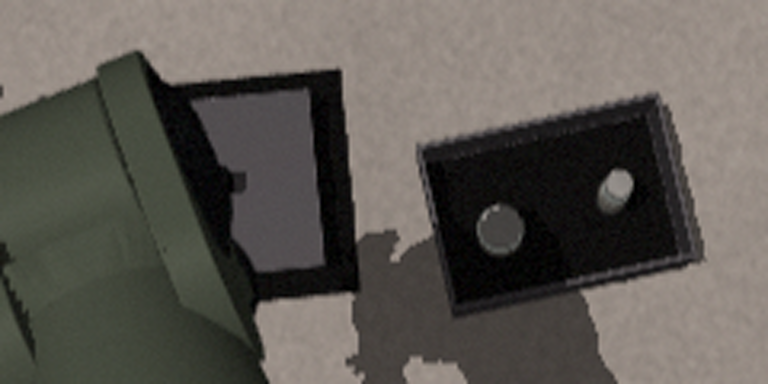

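The vial's cap is at crop (621,183), about 24 mm across with a tall visible side. The squat jar is at (500,230), about 36 mm across. The slender one at the balance end fits the description, so I'll look at it from close by.

Run:
```python
from h import *
m=imaging.camera_model("top"); px=[[170+621/3.2,130+183/3.2]]
P=toplane(m,px,80)[0]; print(P, toplane(m,[[170+500/3.2,130+228/3.2]],47)[0])
th=np.radians(13.2); Rb=np.array([[np.cos(th),-np.sin(th)],[np.sin(th),np.cos(th)]])
print("in box frame",Rb.T@(P[:2]-[511.2,22.6]))
bot.movel([511,150,230],max_speed=250) if False else None
bot.grip(0.5)
bot.move_ptp([P[0],P[1],190],[np.pi,0,np.radians(103.2)])
m=imaging.camera_model("wrist"); im=imaging.capture("wrist"); cv2.imwrite("pics/w2.png",im)
print(bot.get_state()["t"],bot.get_state()["tcp_pos"],m["position"],m["rotation"],proj(m,[P]),proj(m,[[P[0],P[1],5]]))
```

```text
[520.31085877 -22.62775403  80.        ] [490.2888294   66.43440147  47.        ]
in box frame [ -1.4576571  -46.11325967]
12.8833 [520.29636532 -21.52477971 190.33152609] [505.56757404  47.05461333 332.56616535] [-2.77798398e-01 -7.77724358e-05  2.30340805e-01] [[314.88535979 238.96889772]] [[315.39239362 214.80388532]]
```

View pics/w2.png

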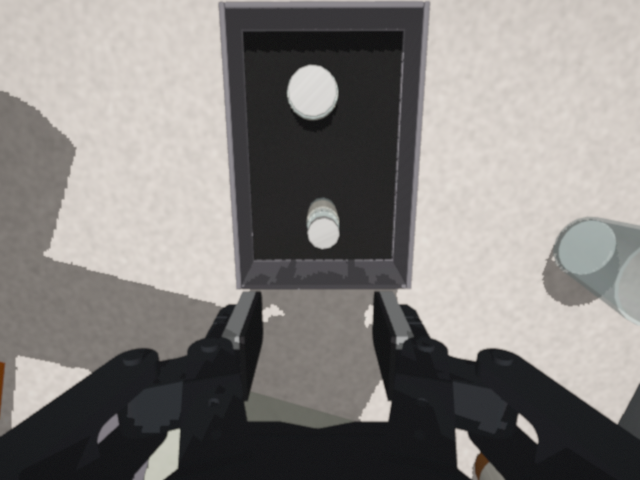

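The wrist view shows the vial's cap at (323,233), about 9 px from the predicted (315,239), and the jar at (312,92). I'll correct for that and grasp.

Run:
```python
from h import *
m=imaging.camera_model("wrist"); P=toplane(m,[[323,233.5]],80)[0]; print(P)
x,y=P[:2]
bot.movel([x,y,110],max_speed=120)
bot.movel([x,y,36],max_speed=80,threshold=6); s=bot.get_state(); print(s["tcp_pos"],s["contact_force"])
bot.grip(0,effort=30); s=bot.get_state(); print(s["t"],s["opening"],s["gripper_force"])
bot.movel([x,y,170],max_speed=80); s=bot.get_state(); print(s["t"],s["opening"],s["gripper_force"],s["tcp_pos"])
cv2.imwrite("pics/w3.png",imaging.capture("wrist")); s=imaging.capture("side")
cv2.imwrite("pics/s3.png",cv2.resize(s[60:280,200:420],None,fx=2.6,fy=2.6))
```

```text
[524.76269534 -17.49970893  80.        ]
[525.24142445 -17.58460343  36.46024997] [ 0.04918015 -0.88254436 -0.05696871]
15.0833 0.2543166995191748 29.221127964556217
16.9083 0.2573699022928205 29.195506596006453 [524.41596915 -17.46133406 169.49610505]
```

View pics/s3.png

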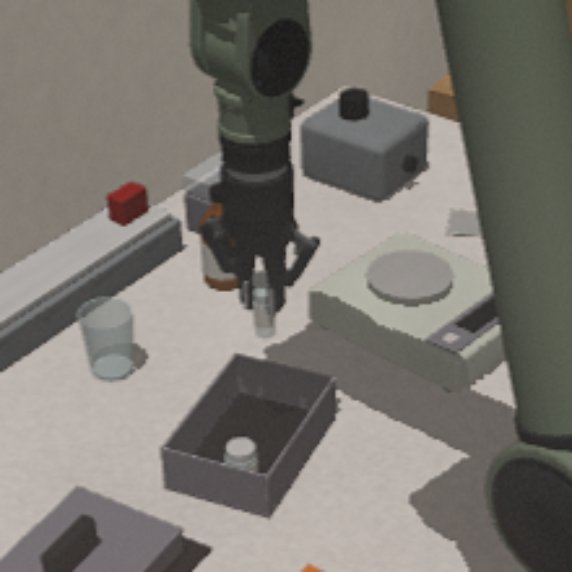

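The vial hangs upright in the gripper at (262,310), and the jar is still in the box. Next I stand the vial on the pan.

Run:
```python
from h import *
x,y=511,-301
bot.movel([x,y,170],max_speed=130)
bot.movel([x,y,113],max_speed=60); bot.dwell(0.3)
print(bot.movel([x,y,97],max_speed=12,threshold=2.5)); s=bot.get_state(); print(s["tcp_pos"],s["contact_force"],s["opening"],s["t"])
im=imaging.capture("side"); cv2.imwrite("pics/s4.png",cv2.resize(im[120:230,290:430],None,fx=4,fy=4))
```

```text
True
[ 510.97887242 -301.05307486  102.52001793] [-0.2791368   1.15504239  4.22856974] 0.2585772378072797 21.6167
```

View pics/s4.png

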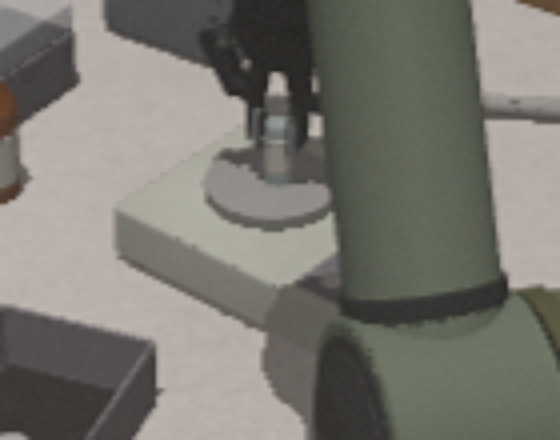

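The vial stands on the pan at (278,178), upright, with its foot touching at TCP z 102.5, close to the 101.5 I expected. I'll let go and retreat.

Run:
```python
from h import *
x,y=511,-301
bot.grip(0.55); bot.dwell(0.2); bot.movel([x,y,220],max_speed=80); bot.movel([400,-60,300],max_speed=200); bot.dwell(0.3)
im=imaging.capture("top"); print(bot.get_state()["t"])
cv2.imwrite("pics/t5.png",cv2.resize(im[140:260,170:530],None,fx=2.2,fy=2.2,interpolation=cv2.INTER_CUBIC))
```

```text
25.7417
```

View pics/t5.png

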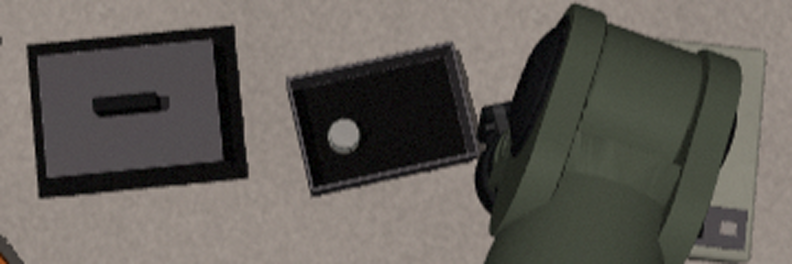

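The lid lies flat on the mat at (130,104). The arm hides the pan, so I'll move aside and check it.

Run:
```python
from h import *
bot.movel([400,150,300],max_speed=200); bot.dwell(0.2)
im=imaging.capture("top"); print(bot.get_state()["t"])
cv2.imwrite("pics/t6.png",cv2.resize(im[140:260,420:540],None,fx=4,fy=4,interpolation=cv2.INTER_CUBIC))
m=imaging.camera_model("top"); print((proj(m,[[511,-301,70],[511,-301,145]])-[420,140])*4)
```

```text
27.1917
[[236.78663903 213.19352589]
 [278.2705414  191.08148619]]
```

View pics/t6.png

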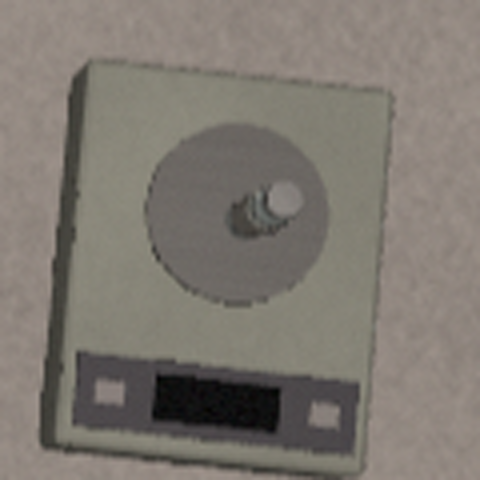

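The vial is upright: its cap is at (284,199), against (278,191) predicted for an upright vial at the pan centre. That puts it about 6 mm off centre.

```bash
python3 -c "
from bench import bot
print(bot.sign_off())"
```

```text
the job is handed in; nothing more can be done
None
```

The job is handed in: the lid lies flat on the mat and the vial stands upright about 6 mm from the pan's centre, done in about 27 s of the 48 s; the hand-in call returned no verdict.

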